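# Set the model railway traverser to the tram's road

## Task

The tram is next to leave: with the fingertips, gently push the traverser's sliding deck sideways along its bars, past any other roads, until it clicks into the notch opposite the road on which the tram stands and its rails line up with the tram's. Leave it there, seated in that notch, and take the hand away. Do not grip the deck, and do not disturb the tram, the two wagons or the hand drill.

Things in the scene. Friction and masses are not known exactly. Their poses are not given: they have to be found in the camera images.
- base: Fixed traverser, yawed up to 15 deg. Origin on the bench. Local +x: from robot side to the roads; local +y: the way the deck slides as its joint grows. Plywood floor 12 mm high, local x -110..90, y -210..210 mm. Behind it a 60 mm high block (x 90..270, y -105..145) carries three roads of track along x, centred at y = -50, +20, +90 mm; buffer beams to 81 mm high at x 263.
- strip (a point): Middle of the steel notch strip on the base's robot-side edge (base-local x -92, y 20 mm), 12 mm wide, top 30 mm above the bench. It has three 14 mm wide notches, one opposite each road (base-local y -50, +20, +90 mm). Axes as the base's.
- carriage (a joint): Slide of the deck along base +y, m, 0 to 0.25 (end stops); deck centre at base-local y = joint - 0.130. Starts at 0..0.035. In line with a road, roller in its notch, at 0.080, 0.150 and 0.220. About 1.5 N friction, 7 N to leave a notch; from 4 mm before a notch's centre the roller pulls the deck in by itself (force dip). If overrun it can be pushed back from the other side.
- deck: Sliding deck: aluminium block 155 (local x) x 96 mm (local y, sliding direction), rails on top. Origin under its centre, 24 mm above the bench; axes as the base's. Flat side faces to push at local y -48 and +48 mm, 24..60 mm above the bench, rails to 65. Brass plunger housing at the robot side: x -107..-77, y -12..12, to 76 mm above the bench. Moving mass 0.3..0.55 kg.
- plunger (a joint): Travel of the spring roller (24 mm across) under the brass housing, metres: about 0.0005 while riding on the strip, about 0.004 when it has dropped into a notch.
- tram: The lime-green tram, 130 x 50 x 74 mm (x, y, z), with dark windows, a roof and small wheels. Origin on the underside at its centre, on the rails, 65.5 mm above the bench and about 175 mm ahead of the base's origin in local x; its x runs along its road. Loose, 0.25 kg, stands on any of the three roads.
- pier_wagon: Flat wagon, 112 x 48 mm, loaded with a grey resin bridge pier, 76 mm high in all; loose, on another road. Origin as the tram's.
- wheel_wagon: Flat wagon, 112 x 48 mm, loaded with three black wheelsets, 45 mm high in all; loose, on the remaining road. Origin as the tram's.
- drill: Brass-bodied hand drill lying along its x on the bench to the left of the traverser, 230 x 75 x 48 mm; loose. Origin on its underside below the rear part of the brass body.
Not all that is in view belongs to the job. There is more than one size of the tram; the job needs the smallest.

How it is judged (in metres and radians):
On the way:
1. the fingers push the deck (contact force between the fingers and deck above 0.5 N), for 0.05 s.
At the end, for the whole second after the job is handed in: The deck stands still with its centre line within 4 mm of the tram's and its spring roller dropped into the notch (plunger joint above 0.0025) (y of deck in the frame of tram between -0.004 and 0.004 m and value of joint plunger above 0.0025 m and velocity of joint carriage between -0.005 and 0.005 m/s); the robot touches nothing.
It fails at once if the tram is moved (10 mm), lifted or knocked (distance of tram from where it was at the start of the episode above 0.01 m).
It fails at once if the wagon with the pier is moved by 10 mm (distance of pier_wagon from where it was at the start of the episode above 0.01 m).
It fails at once if the wagon with the wheelsets is moved by 10 mm (distance of wheel_wagon from where it was at the start of the episode above 0.01 m).
It fails at once if the hand drill is moved by 10 mm (distance of drill from where it was at the start of the episode above 0.01 m).
It fails at once if the deck is gripped or shoved hard (over 35 N) (contact force between the fingers and deck above 35 N).
It also fails if it takes over 48 s, if anything falls off the work surface, if the arm or the gripper's body presses on something with over 40 N, if the wrist force passes 120 N, or if a joint passes its speed limit or range.

## Robot

A 7-joint arm with a two-finger parallel gripper is mounted at the origin on the work surface. World frame = base frame: x ahead of the robot, y to its left, z up, the work surface at z = 0. Lengths are in mm, angles in rad, forces in N, time in s.
With the tool pointing down it reaches from about 425 to 925 mm from the base axis. Payload 6.8 kg.
Tool frame: the origin (TCP) lies on the centre line of the jaws, within the pads' length; the fingertips stand 22 mm ahead of it and the grasp point (between the pads) lies 3 mm ahead of it (r.nose_length is the distance from the TCP to the fingertips, in mm); x points along the fingers, y is the direction in which the jaws open and shut, and the axes are right-handed (so a half turn about x gives the same grasp; the last joint's range is limited). The gripper opens to 85 mm and grips with 20 to 120 N. Pads are 22 mm wide; open, the fingers measure 114 mm over their backs; the gripper's body (76 mm by 85 mm) begins 54 mm behind the grasp point. The pads swing forward as they close: fully open they stand 13 mm farther back than shut.
Start: joints at [-1.338, 0.477, 0.022, 1.555, -0.011, 1.109, -0.083], TCP at [225.61, 636.197, 253.308] pointing down, gripper open.
Joint ranges: [-2.96, 2.96], [-0.34, 2.1], [-1.41, 1.46], [0.24, 2.44], [-1.37, 4.51], [0.17, 1.92], [-2.96, 2.96]. Speed limits (rad/s): [2.39, 2.39, 3.14, 3.14, 3.14, 3.14, 3.14].

## Interface

Orientations are given as a 3x3 rotation matrix whose columns are the frame's x, y, z axes.
In Python, from plant import r gives the robot as it stands. The module is installed in compiled form; this text tells all that it offers.
- The arm moves only by the tool drive_tool, never from a script. Its argument "commands" is a list of rows, each an object with "rot": the turn, a rotation vector about the tool's x, y, z in degrees, a list of three; "translation": the shift along the tool's x, y, z in mm, a list of three; "hand": the finger opening in mm, from 0 to 85.4. A call has 1 to 12 rows; each row is the pose to reach, as a shift and turn from the pose commanded when the call began, along the tool's axes at that moment; what a row does not reach only later rows make up. A row lasts 1/8 s, in which the tool goes at most 62.5 mm and 10.7 degrees, less where a joint would pass 70% of its speed; a pose out of reach is approached as far as the arm can. A call with a gripper value outside its range is refused whole. The fingers move at their own pace and stop on an object; "newtons" is the grip in N (left out, the last holds). Time passes only in rows, so rows that repeat a pose let the fingers close. It gives the time, the measured TCP pose, the force and the opening at its end, in the units of the state.
- r.get_state(): the state, without advancing time (a new reading comes with each control period).
- r.capture(name): name is "scene" or "top" or "wrist"; returns the picture (420x560x3 uint8, red, green, blue); there is no depth.
- r.camera_params(name): a dict with "fx", "fy", "cx", "cy" (pixels), "R" (3x3) and "t" (3): a world point X has camera coordinates R X + t. Camera axes: x right, y down, z forward; pixel columns grow to the right and rows downward; lengths in mm; the calibration is good to about 2 mm. A picture is of the moment at which its call begins: read the wrist's pose just before it. camera_params takes no time and is no camera call; for the wrist camera it gives the pose at the moment of the call.
- r.close_job(): hands the job in, once; it reports no verdict.
Trained networks look in the newest picture that a camera, given by its name, has taken for a name from the list of things; names that differ only in an ending like _2 or _b are one class to them, and where a whole thing is asked for, a point or a joint stands for the part that bears it (a point fixed in the world has none). Each returns a list of dicts, best first, with "confidence" (0 to 1); they miss things now and then, are a little off and sometimes report something else, mostly with a low value. They report only what shows in the picture. A call takes as long as a camera call. They do not tell look-alikes from the thing itself.
- r.boxes_of(camera, query): "extent" ([left, top, width, height] in pixels, round what is visible of it).
- r.outline_of(camera, query): "region" (420x560 bool, what is visible of it) and "extent" ([left, top, width, height] in pixels, round what is visible of it).
- r.place_of(camera, query): "pixel" ([column, row] in pixels: a listed point, or the origin of a listed thing).
The state is a dict: "time": time; "qpos": joint angles; "joint_velocities": joint speeds; "joint_torque": joint torques, N m; "tcp_pos": TCP position; "ee_rot": TCP orientation; "wrist_force": force on the tool from outside, world axes, zero at the start; "torque": the same for the moment, N m; "grip_width": finger opening in mm.
Only numpy, scipy, OpenCV 4.12 (cv2) and the standard library are available. Lean on these libraries where they do the work, as an engineer would, in place of code of your own. Each camera call takes 0.05 s, during which the arm holds its last target. There are 200 camera calls.

## Working session

There is one attempt and no reset: what is moved stays moved. The work goes in short steps, Python scripts to look and compute and a tool call to move; the robot and the scene stay as the last step left them, time stands still between calls to the robot, and variables do not carry over. Pictures are saved under pics/ and viewed, about 8 in all and at most 12, crops included, and the job is handed in when it is done.

Besides the shell and the picture viewer there is one more tool, called after "Request:" in YAML: its name, and indented under it one key for each argument. drive_tool: Moves the arm, as the interface text tells. Its arguments: {"type":"object","properties":{"commands":{"type":"array"},"newtons":{"type":"number"}},"required":["commands"]}

```bash
mkdir -p pics; python3 - <<'E'
from plant import r
import cv2,numpy as np
s=r.get_state();print(s['time'],s['tcp_pos'],np.round(s['ee_rot'],3).tolist(),s['grip_width'])
ims=[]
for c in("scene","top"):
    im=r.capture(c);cv2.imwrite(f"pics/{c}0.png",im[:,:,::-1])
    for q in("tram","deck","strip","base","pier_wagon","wheel_wagon","drill"):
        print(c,q,[(np.round(d["pixel"]).tolist(),round(d["confidence"],2)) for d in r.place_of(c,q)],[(np.round(d["extent"]).tolist(),round(d["confidence"],2)) for d in r.boxes_of(c,q)] if q in("tram","deck") else "")
    p=r.camera_params(c);print({k:np.round(v,3).tolist() for k,v in p.items()})
print(r.get_state()['time'])
E
```

```text
0.0 [225.45117775 635.64845005 252.3202803 ] [[-0.0, 0.334, 0.942], [-0.002, 0.942, -0.334], [-1.0, -0.002, 0.0]] 85.36501595074819
scene tram [([304.0, 260.0], 0.94), ([142.0, 305.0], 0.85), ([423.0, 229.0], 0.63)] [([106.0, 249.0, 50.0, 91.0], 0.83), ([280.0, 220.0, 51.0, 60.0], 0.69), ([397.0, 184.0, 68.0, 64.0], 0.61)]
scene deck [([241.0, 231.0], 0.57)] [([205.0, 192.0, 64.0, 69.0], 0.82)]
scene strip [([262.0, 188.0], 0.92)] 
scene base [([278.0, 218.0], 0.81)] 
scene pier_wagon [([348.0, 236.0], 0.63)] 
scene wheel_wagon [([330.0, 249.0], 0.86)] 
scene drill [([379.0, 160.0], 0.83)] 
{'fx': 410.445, 'fy': 410.445, 'cx': 283.082, 'cy': 205.778, 'R': [[0.39, 0.921, 0.017], [0.662, -0.267, -0.7], [-0.641, 0.284, -0.714]], 't': [-287.555, -300.563, 1409.8]}
top tram [([416.0, 187.0], 0.92), ([152.0, 166.0], 0.74), ([288.0, 156.0], 0.69)] [([398.0, 148.0, 47.0, 74.0], 0.89), ([110.0, 133.0, 73.0, 53.0], 0.73), ([275.0, 126.0, 24.0, 56.0], 0.72)]
top deck [([317.0, 227.0], 0.77)] [([296.0, 190.0, 48.0, 74.0], 0.89)]
top strip [([276.0, 263.0], 0.85)] 
top base [([276.0, 228.0], 0.85)] 
top pier_wagon [([237.0, 164.0], 0.86)] 
top wheel_wagon [([262.0, 162.0], 0.76)] 
top drill [([127.0, 272.0], 0.95)] 
{'fx': 469.312, 'fy': 469.312, 'cx': 278.806, 'cy': 214.079, 'R': [[0.024, -1.0, 0.015], [-0.986, -0.026, -0.166], [0.166, -0.01, -0.986]], 't': [46.834, 573.516, 1170.385]}
1.0
```

View pics/scene0.png

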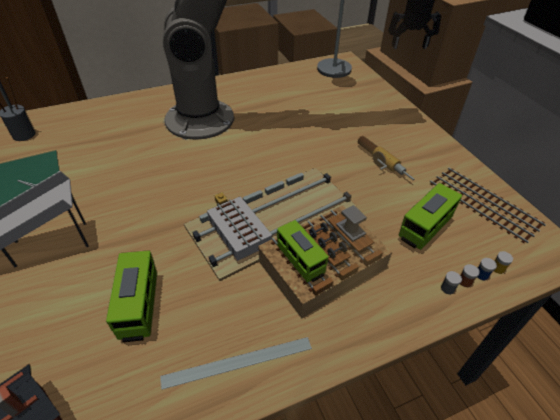

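View pics/top0.png

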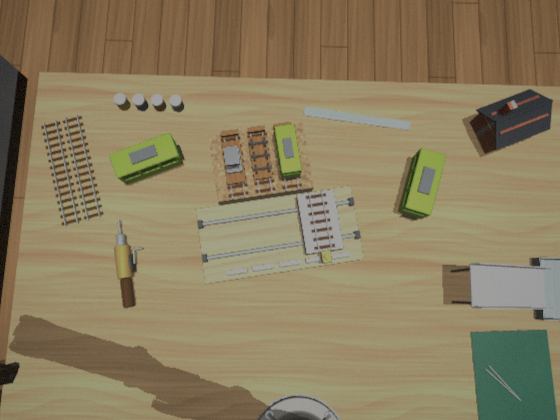

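The scene has three green trams: (288,150), on the right-hand road behind the deck, and larger ones off the roads at (420,185) and (147,157) in the top view. The small one on the road, at base y −50, fits. I'll confirm it with a crop while working out positions.

```bash
cat > h.py <<'E'
from plant import r
import numpy as np,cv2
def ray(c,px,z):
    p=r.camera_params(c);R=np.array(p['R']);t=np.array(p['t'])
    d=R.T@np.array([(px[0]-p['cx'])/p['fx'],(px[1]-p['cy'])/p['fy'],1]);o=-R.T@t
    return o+d*(z-o[2])/d[2]
def proj(c,X):
    p=r.camera_params(c);q=np.array(p['R'])@np.array(X)+np.array(p['t'])
    return p['fx']*q[0]/q[2]+p['cx'],p['fy']*q[1]/q[2]+p['cy']
E
python3 - <<'E'
from h import *
Z=dict(tram=65.5,deck=24,strip=30,base=0,pier_wagon=65.5,wheel_wagon=65.5)
for c in("scene","top"):
    r.capture(c)
    for q,z in Z.items():
        print(c,q,[np.round(ray(c,d['pixel'],z)[:2],1).tolist() for d in r.place_of(c,q)])
im=cv2.imread("pics/top0.png")[110:290,190:370];cv2.imwrite("pics/crop1.png",cv2.resize(im,None,fx=3.3,fy=3.3,interpolation=cv2.INTER_CUBIC))
E
```

```text
scene tram [[704.8, -303.2], [752.7, 360.5], [726.9, 51.0]]
scene deck [[560.7, -37.2], [548.4, 58.0]]
scene strip [[448.9, 67.3]]
scene base [[542.4, 63.3]]
scene pier_wagon [[706.3, 176.2], [586.9, 43.5]]
scene wheel_wagon [[725.7, 110.3], [474.8, 54.2]]
top tram [[694.9, 395.3], [642.8, -294.9], [727.2, 47.0], [441.9, 64.0], [705.7, 111.6]]
top deck [[556.0, -40.9]]
top strip [[444.7, 68.2]]
top base [[538.9, 67.1]]
top pier_wagon [[697.4, 176.4]]
top wheel_wagon [[701.7, 118.3]]
```

View pics/crop1.png

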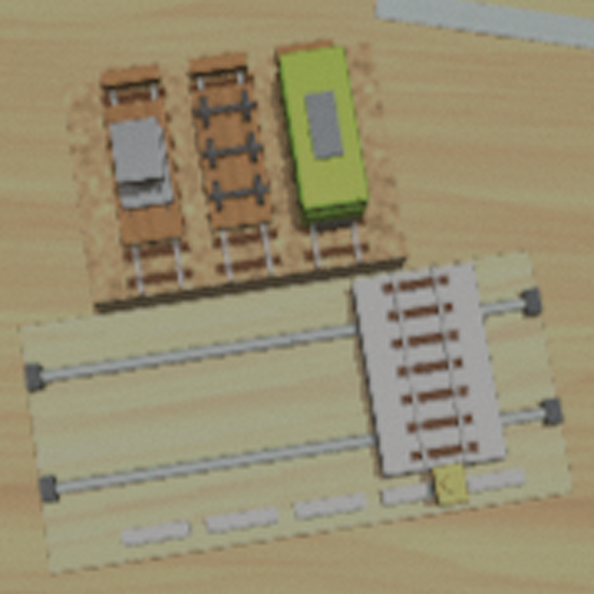

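The crop confirms it: the small tram (crop 325,140) stands on the right-hand road, y −50. The wheel wagon is in the middle at (230,145) and the pier wagon on the left at (140,165). The deck is to the right of the first notch gap (372,497), so joint ≈ 0.02–0.025, target 0.080. I'll push it left from its right-hand face.

My fit gives a base origin near (543,65) and a yaw near 9.5°. First I move over with the fingers shut.

Request:
drive_tool:
  commands:
    - {"rot":[5,0,0],"translation":[0,-25,25],"hand":0}
    - {"rot":[10,0,0],"translation":[0,-55,55],"hand":0}
    - {"rot":[16,0,0],"translation":[0,-90,90],"hand":0}
    - {"rot":[22,0,0],"translation":[0,-125,123],"hand":0}
    - {"rot":[28,0,0],"translation":[0,-160,157],"hand":0}
    - {"rot":[34,0,0],"translation":[0,-195,191],"hand":0}
    - {"rot":[40,0,0],"translation":[0,-230,225],"hand":0}
    - {"rot":[46,0,0],"translation":[0,-265,259],"hand":0}
    - {"rot":[52,0,0],"translation":[0,-300,293],"hand":0}
    - {"rot":[57,0,0],"translation":[0,-335,327],"hand":0}
    - {"rot":[61,0,0],"translation":[0,-365,357],"hand":0}
    - {"rot":[61,0,0],"translation":[0,-380,371],"hand":0}
  newtons: 40

```text
time: 3.2
tcp_pos: [449.2, 151.6, 253.7]
ee_rot: [[0.001, 0.987, 0.16], [0.0, 0.16, -0.987], [-1.0, 0.001, -0.0]]
wrist_force: [-0.4, 0.1, 0.9]
grip_width: 0.5
```

Request:
drive_tool:
  commands:
    - {"rot":[0,0,0],"translation":[0,10,35],"hand":0}
    - {"rot":[0,0,0],"translation":[0,20,70],"hand":0}
    - {"rot":[0,0,0],"translation":[0,30,105],"hand":0}
    - {"rot":[0,0,0],"translation":[0,40,140],"hand":0}
    - {"rot":[0,0,0],"translation":[0,50,175],"hand":0}
    - {"rot":[0,0,0],"translation":[0,60,210],"hand":0}
    - {"rot":[0,0,0],"translation":[0,70,245],"hand":0}
    - {"rot":[0,0,0],"translation":[0,78,270],"hand":0}
    - {"rot":[0,0,0],"translation":[0,80,285],"hand":0}
    - {"rot":[0,0,0],"translation":[0,80,285],"hand":0}
    - {"rot":[0,0,0],"translation":[0,80,285],"hand":0}

```text
time: 4.58
tcp_pos: [573.8, -112.6, 253.1]
ee_rot: [[-0.0, 0.986, 0.166], [0.001, 0.166, -0.986], [-1.0, -0.0, -0.001]]
wrist_force: [-0.3, -0.1, -0.0]
grip_width: -0.1
```

```bash
python3 - <<'E'
from h import *
s=r.get_state();print(s['time'],np.round(s['tcp_pos'],1))
im=r.capture("wrist")
for q,z in dict(deck=24,strip=30,base=0,tram=65.5).items():
    print(q,[(np.round(d['pixel']).tolist(),np.round(ray("wrist",d['pixel'],z)[:2],1).tolist(),round(d['confidence'],2)) for d in r.place_of("wrist",q)])
im=im[:,:,::-1].copy()
X=np.array(s['tcp_pos']);X[2]=60
u,v=proj("wrist",X);print(u,v)
cv2.circle(im,(int(u),int(v)),4,(0,0,255),1);cv2.imwrite("pics/w1.png",im)
E
```

```text
4.575 [ 573.8 -112.6  253.1]
deck [([272.0, 110.0], [556.4, -41.0], 0.63)]
strip []
base [([270.0, 1.0], [538.1, 61.5], 0.76)]
tram [([484.0, 40.0], [725.4, 43.4], 0.9)]
277.0410734007626 188.63349465256604
```

View pics/w1.png

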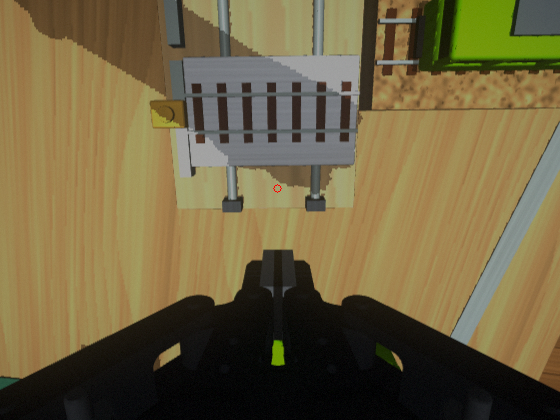

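The red mark (277,188) is where the fingers will come down. It lies about 20 mm clear of the deck's face (row 165) and between the bar posts at (232,204) and (315,204). Going down.

Request:
drive_tool:
  commands:
    - {"rot":[0,0,0],"translation":[25,0,4],"hand":0}
    - {"rot":[0,0,0],"translation":[55,0,4],"hand":0}
    - {"rot":[0,0,0],"translation":[85,0,4],"hand":0}
    - {"rot":[0,0,0],"translation":[115,0,4],"hand":0}
    - {"rot":[0,0,0],"translation":[140,0,4],"hand":0}
    - {"rot":[0,0,0],"translation":[160,0,4],"hand":0}
    - {"rot":[0,0,0],"translation":[175,0,4],"hand":0}
    - {"rot":[0,0,0],"translation":[185,0,4],"hand":0}
    - {"rot":[0,0,0],"translation":[191,0,4],"hand":0}
    - {"rot":[0,0,0],"translation":[191,0,4],"hand":0}
    - {"rot":[0,0,0],"translation":[191,0,4],"hand":0}

```text
time: 6.2
tcp_pos: [575.2, -117.9, 62.8]
ee_rot: [[0.001, 0.986, 0.165], [-0.0, 0.165, -0.986], [-1.0, 0.001, 0.0]]
wrist_force: [0.3, -1.1, -1.3]
grip_width: -0.0
```

```bash
python3 - <<'E'
from h import *
s=r.get_state();print(s['time'],np.round(s['tcp_pos'],1),s['wrist_force'])
im=r.capture("wrist")[:,:,::-1];cv2.imwrite("pics/w2.png",im)
E
```

```text
6.2 [ 575.2 -117.9   62.8] [ 0.26639353 -1.14626756 -1.32516868]
```

View pics/w2.png

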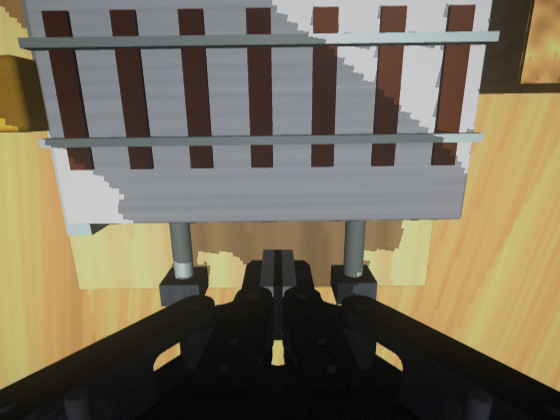

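The fingers (278,255) are clear of the deck's face (row 218) and sit between the posts. Starting the push towards −tool z.

Request:
drive_tool:
  commands:
    - {"rot":[0,0,0],"translation":[0,0,-3],"hand":0}
    - {"rot":[0,0,0],"translation":[0,0,-6],"hand":0}
    - {"rot":[0,0,0],"translation":[0,0,-8],"hand":0}
    - {"rot":[0,0,0],"translation":[0,0,-10],"hand":0}
    - {"rot":[0,0,0],"translation":[0,0,-12],"hand":0}
    - {"rot":[0,0,0],"translation":[0,0,-14],"hand":0}
    - {"rot":[0,0,0],"translation":[0,0,-17],"hand":0}
    - {"rot":[0,0,0],"translation":[0,0,-20],"hand":0}
    - {"rot":[0,0,0],"translation":[0,0,-23],"hand":0}
    - {"rot":[0,0,0],"translation":[0,0,-26],"hand":0}
    - {"rot":[0,0,0],"translation":[0,0,-29],"hand":0}
    - {"rot":[0,0,0],"translation":[0,0,-32],"hand":0}

```text
time: 7.75
tcp_pos: [569.3, -86.2, 62.3]
ee_rot: [[-0.0, 0.986, 0.164], [-0.0, 0.164, -0.986], [-1.0, -0.0, -0.0]]
wrist_force: [0.5, -2.5, 0.3]
grip_width: -0.2
```

Request:
drive_tool:
  commands:
    - {"rot":[0,0,0],"translation":[0,0,-3],"hand":0}
    - {"rot":[0,0,0],"translation":[0,0,-6],"hand":0}
    - {"rot":[0,0,0],"translation":[0,0,-9],"hand":0}
    - {"rot":[0,0,0],"translation":[0,0,-12],"hand":0}
    - {"rot":[0,0,0],"translation":[0,0,-12],"hand":0}

```text
time: 8.38
tcp_pos: [567.6, -73.7, 62.2]
ee_rot: [[0.0, 0.986, 0.165], [0.001, 0.165, -0.986], [-1.0, 0.0, -0.001]]
wrist_force: [-0.5, -1.1, 0.8]
grip_width: -0.1
```

```bash
cat > look.py <<'E'
import sys
from h import *
s=r.get_state();print(s['time'],np.round(s['tcp_pos'],1),np.round(s['wrist_force'],1))
for c in("top","scene"):
    im=r.capture(c)
    D=[ray(c,d['pixel'],24)[:2] for d in r.place_of(c,"deck")[:1]]
    T=[x for x in(ray(c,d['pixel'],65.5)[:2] for d in r.place_of(c,"tram")) if abs(x[0]-727)<12 and abs(x[1]-47)<12]
    print(c,np.round(D,1).tolist(),np.round(T,1).tolist())
    if D and T:
        d=D[0]-T[0];print("deck y in tram",-.165*d[0]+.986*d[1])
    if c=="top":cv2.imwrite(f"pics/{sys.argv[1]}.png",cv2.resize(im[110:290,190:370,::-1],None,fx=3.3,fy=3.3,interpolation=cv2.INTER_CUBIC))
E
python3 look.py t2
```

```text
8.375 [567.6 -73.7  62.2] [-0.5 -1.1  0.8]
top [[548.0, -12.2]] [[722.8, 48.2]]
deck y in tram -30.637296578025143
scene [[551.1, -18.5]] [[730.8, 47.3]]
deck y in tram -35.23747438479555
```

View pics/t2.png

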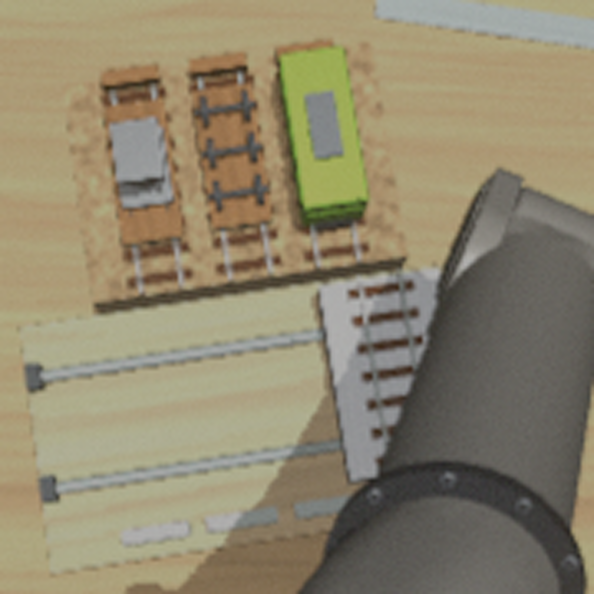

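The deck is about 31 mm short of the tram's line: the two networks say 30.6 and 35, and my own reckoning from the TCP says 32. I'll push 22 mm more, then creep.

Request:
drive_tool:
  commands:
    - {"rot":[0,0,0],"translation":[0,0,-3],"hand":0}
    - {"rot":[0,0,0],"translation":[0,0,-6],"hand":0}
    - {"rot":[0,0,0],"translation":[0,0,-9],"hand":0}
    - {"rot":[0,0,0],"translation":[0,0,-12],"hand":0}
    - {"rot":[0,0,0],"translation":[0,0,-14],"hand":0}
    - {"rot":[0,0,0],"translation":[0,0,-16],"hand":0}
    - {"rot":[0,0,0],"translation":[0,0,-18],"hand":0}
    - {"rot":[0,0,0],"translation":[0,0,-20],"hand":0}
    - {"rot":[0,0,0],"translation":[0,0,-22],"hand":0}
    - {"rot":[0,0,0],"translation":[0,0,-22],"hand":0}

```text
time: 9.93
tcp_pos: [563.7, -52.2, 62.2]
ee_rot: [[-0.0, 0.986, 0.165], [0.001, 0.165, -0.986], [-1.0, -0.0, -0.001]]
wrist_force: [0.1, -0.9, 0.8]
grip_width: 0.1
```

```bash
python3 look.py t3; python3 - <<'E'
from h import *
im=r.capture("wrist")[:,:,::-1];cv2.imwrite("pics/w3.png",im)
E
```

```text
9.925 [563.7 -52.2  62.2] [ 0.1 -0.9  0.8]
top [[548.2, 1.3]] [[723.8, 41.1]]
deck y in tram -10.2849948256307
scene [[543.2, 8.3]] [[733.1, 46.5]]
deck y in tram -6.319102567222544
```

View pics/w3.png

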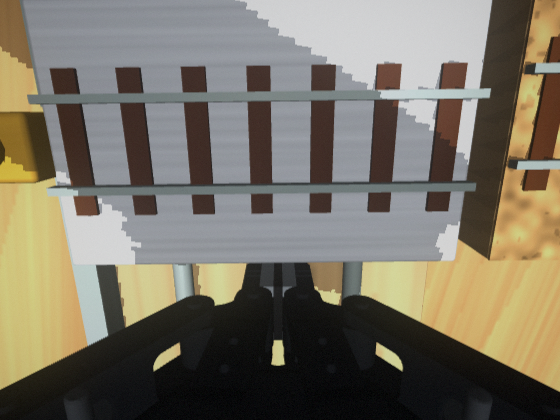

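The wrist view shows the deck rails at rows 93 and 187 and the tram road's rails at 68 and 163. The deck is about 25 px ≈ 8.5 mm short. Creeping into the notch's capture range.

Request:
drive_tool:
  commands:
    - {"rot":[0,0,0],"translation":[0,0,-1],"hand":0}
    - {"rot":[0,0,0],"translation":[0,0,-2],"hand":0}
    - {"rot":[0,0,0],"translation":[0,0,-3],"hand":0}
    - {"rot":[0,0,0],"translation":[0,0,-4],"hand":0}
    - {"rot":[0,0,0],"translation":[0,0,-5],"hand":0}
    - {"rot":[0,0,0],"translation":[0,0,-6],"hand":0}
    - {"rot":[0,0,0],"translation":[0,0,-6],"hand":0}
    - {"rot":[0,0,0],"translation":[0,0,-6],"hand":0}

```text
time: 11.28
tcp_pos: [562.9, -46.8, 62.3]
ee_rot: [[-0.0, 0.986, 0.165], [-0.0, 0.165, -0.986], [-1.0, -0.0, 0.0]]
wrist_force: [-0.5, 0.7, 0.1]
grip_width: -0.2
```

```bash
python3 look.py t4; python3 - <<'E'
from h import *
im=r.capture("wrist")[:,:,::-1];cv2.imwrite("pics/w4.png",im)
E
```

```text
11.275 [562.9 -46.8  62.3] [-0.5  0.7  0.1]
top [[544.5, 11.3]] [[727.3, 44.6]]
deck y in tram -2.698131841825891
scene [[547.0, 12.1]] [[731.4, 57.5]]
deck y in tram -14.403501767288791
```

View pics/w4.png

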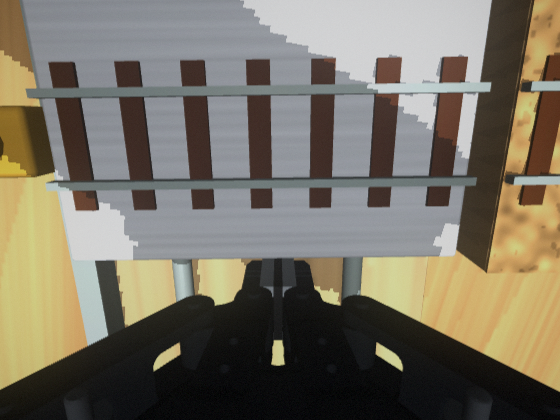

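The deck rails (rows 88 and 183) now line up with the road's (86 and 179). The deck has jumped about 2 mm ahead of the fingers with no force left, so the roller has pulled it in. I'll back off and rise.

Request:
drive_tool:
  commands:
    - {"rot":[0,0,0],"translation":[0,0,5],"hand":0}
    - {"rot":[0,0,0],"translation":[0,0,12],"hand":0}
    - {"rot":[0,0,0],"translation":[0,0,20],"hand":0}
    - {"rot":[0,0,0],"translation":[-20,0,20],"hand":0}
    - {"rot":[0,0,0],"translation":[-45,0,20],"hand":0}
    - {"rot":[0,0,0],"translation":[-75,0,20],"hand":0}
    - {"rot":[0,0,0],"translation":[-105,0,20],"hand":0}
    - {"rot":[0,0,0],"translation":[-135,0,20],"hand":0}
    - {"rot":[0,0,0],"translation":[-165,0,20],"hand":0}
    - {"rot":[0,0,0],"translation":[-180,0,20],"hand":0}
    - {"rot":[0,0,0],"translation":[-180,0,20],"hand":0}
    - {"rot":[0,0,0],"translation":[-180,0,20],"hand":0}

```text
time: 13.12
tcp_pos: [565.5, -66.3, 241.4]
ee_rot: [[-0.002, 0.986, 0.165], [0.0, 0.165, -0.986], [-1.0, -0.002, -0.0]]
wrist_force: [-0.2, -0.4, -0.3]
grip_width: -0.2
```

```bash
python3 look.py t5; python3 - <<'E'
from h import *
im=r.capture("wrist")[:240,:,::-1];cv2.imwrite("pics/w5.png",cv2.resize(im,None,fx=1.4,fy=1.4,interpolation=cv2.INTER_CUBIC))
E
```

```text
13.125 [565.5 -66.3 241.4] [-0.2 -0.4 -0.3]
top [[545.0, 14.5]] [[720.7, 47.1]]
deck y in tram -3.1670185873709507
scene [[551.1, 14.0]] [[727.4, 47.9]]
deck y in tram -4.256709043430348
```

View pics/w5.png

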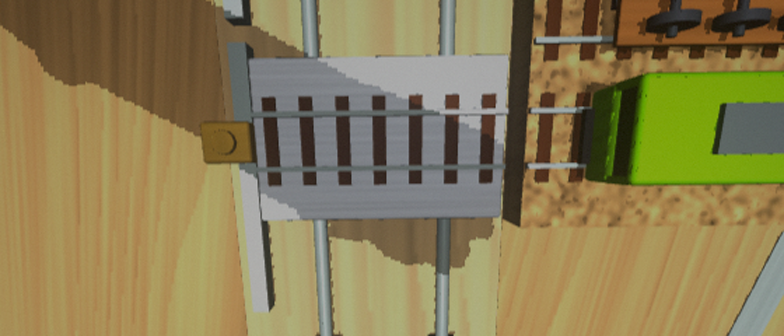

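The deck rails run straight into the tram's road: row 111 against 110 and 165 against 165.5, under 1 mm apart. The brass housing sits over the strip gap opposite the road, and the hand is clear.

```bash
python3 -c "
from plant import r
print(r.close_job(), r.get_state()['time'])"
```

```text
the job is handed in; nothing more can be done
the job is handed in; nothing more can be done
```

I pushed the deck about 55 mm left from its right-hand face with shut fingertips. It stopped at the first notch, opposite the right-hand road (base y −50) where the small tram stands. Then I backed off, raised the hand and handed the job in at about 13 s.

- **Alignment:** in the last wrist picture the deck's rails meet the tram road's rails within about 1 px, under 1 mm.
- **Seating:** on the final creep the deck jumped about 2 mm ahead of the fingers and the force fell to nothing, as it would if the roller had dropped. I could not read the plunger joint itself.
- **Forces and contact:** the wrist force read at the end of each move never exceeded about 3 N, and the hand was clear at the end. The tram showed no visible movement. I didn't re-measure the wagons or the drill at the end, but the hand never went near them.
- **Disagreement:** the networks' coarse positions still put the deck 3 to 4 mm short of the tram's line. Their readings scattered by several mm, up to 12 mm, so I went by the close-up of the rails.

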